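Clear the piled-up microscopy kit to its stations

TASK

Take the pile on the microscopy bench apart from the top, one thing at a time, and set each thing upright on its own station: the microscope objective inside the rim of the round wooden rest, the white cassette in the middle of the cold plate and lined up lengthwise with it, the round tin in the middle of the balance's pan, and the wooden slide box in the middle of the cork mat, lined up lengthwise with it. Set everything down gently without dropping it, and leave the amber bottle and the glass dish where they are.

Things in the scene. Friction and masses are not known exactly. Their poses are not given: they have to be found in the camera images.
- slide_box: Loose wooden slide box at the bottom of the pile, standing on the table: 100 long (own x) x 62 wide (own y) x 32 high, about 0.22 kg, brass clasp in the middle of one long side. Origin: centre of its underside, z up.
- tin: Loose round aluminium sample tin with lid, standing on the slide box: 60 mm diameter at the lid (upper 10 mm), 58 mm below, 24 high, about 0.12 kg. Origin: centre of its underside, z up.
- cassette: Loose white plastic embedding cassette lying flat on the tin: 40 long (own x) x 28 wide (own y) x 14 high, about 0.03 kg, four grey slots on top. Origin: centre of its underside, z up.
- objective: Loose microscope objective at the top of the pile, standing thread down on the cassette: brass thread 22 mm diameter and 5 high, then a steel barrel 25 mm diameter from 5 to 32 mm with a black ring, then a cone narrowing to 10 mm at the 44 mm top; about 0.10 kg. Origin: centre of its underside, z up.
- balance: Fixed white laboratory balance, housing 150 (own x) x 120 (own y) x 26 high, green display near its -x end. It carries a round steel weighing pan, 90 mm diameter, whose flat rigid top is 40 mm above the table. Origin: on the table directly below the pan's centre; the housing reaches from 90 mm behind it (own -x, display end) to 60 mm ahead (+x).
- cold_plate: Fixed cold plate: grey housing 125 (own x) x 90 (own y) mm with a bare flat aluminium top 115 x 80 mm, 30 mm above the table. Origin: centre of the underside, on the table.
- mat: Fixed rectangular cork mat, 130 long (own x) x 90 wide (own y) x 5 thick. Origin: centre of the underside, on the table.
- rest: Fixed round light-wood rest: outer diameter 68, inner diameter 52, inner floor 5 mm above the table, rim 11 mm above the table (6 mm deep inside). Origin: centre of the underside, on the table.
- bottle: Bystander: amber glass bottle with black cap and paper label, 38 mm diameter, 85 high, standing loose on the table. Origin: centre of the underside.
- dish: Bystander: shallow clear glass dish, 56 mm diameter, 13 high, loose on the table. Origin: centre of the underside.
Things that resemble listed ones, but are neither listed nor needed, are in the scene too. What is meant by the mat is not purple, and is the larger of those in its own colour.

How it is judged:
By the outcome, as a careful person would: the job done as asked, in the order asked, and still so for the second after the job is handed in, with the robot touching nothing.
It also fails if it takes over 112 s, if anything falls off the work surface, if the arm or the gripper's body presses on something with over 40 N, if the wrist force passes 120 N, or if a joint passes its speed limit or range.

ROBOT

A 6-joint arm with a two-finger parallel gripper is mounted at the origin on the work surface. World frame = base frame: x ahead of the robot, y to its left, z up, the work surface at z = 0. Lengths are in m, angles in rad, forces in N, time in s.
With the tool pointing down it reaches from about 0.225 to 0.725 m from the base axis. Payload 3.1 kg.
Tool frame: the origin (TCP) lies at the very end of the fingers, on their centre line; the grasp point (between the pads) lies 19 mm behind it; z points along the fingers, y is the line along which they close (so a half turn about z gives the same grasp; the last joint's range is limited). The gripper opens to 85 mm and grips with 20 to 120 N. Pads are 22 mm wide; open, the fingers measure 114 mm over their backs; the gripper's body (76 mm by 85 mm) begins 54 mm behind the grasp point. The pads swing forward as they close: fully open they stand 13 mm farther back than shut.
Start: joints at [1.135, 0.048, 0.099, 1.622, 0, 1.443], TCP at [0.159, 0.5, 0.231] pointing down, gripper open.
Joint ranges: [-2.91, 2.91], [-0.99, 1.94], [-1.21, 1.42], [-2.12, 2.29], [-1.49, 1.47], [-3.14, 3.14]. Speed limits (rad/s): [2.79, 2.79, 3.14, 3.14, 3.14, 3.14].

INTERFACE

Orientations are given as a unit quaternion [x, y, z, w].
In Python, from rig import robot, effector, optics, ticket, current_time, current_joints, current_dq, current_tau, current_ee_pos, current_eef_rot, current_contact_force, current_torque, current_opening, current_grasp_force gives the robot as it stands. Calls block until the motion is done:
- robot.reach(position, orientation): joint-space move of the TCP to a pose.
- robot.servo_line(position, rate=0.15, attitude=None, max_force=None): straight line of the TCP; attitude=None keeps the orientation; rate is the mean speed in m/s. With max_force (N) it stops when the force on the tool has changed by that much, and returns True; else False.
- robot.move_joints(angles): joint-space move.
- effector.set_gripper(opening): finger opening in m; the grip force is fixed at half the most; returns when the fingers have stopped.
- robot.sleep(seconds).
- robot.solve_ik(position, orientation): joint angles nearest the present ones, or None.
- optics.get_image(name): name is "scene" or "top"; returns a dict with "image" (420x560x3 uint8, red, green, blue), "camera_matrix" (3x3 intrinsics, pixels), "k1" (the pictures are not rectified: a ray, as slopes to the right and down, at radius r is drawn at 1 + k1 r^2 times it, then the intrinsics apply), "R" (3x3) and "t" (3): a world point X has camera coordinates R X + t. Camera axes: x right, y down, z forward; pixel columns grow to the right and rows downward; lengths in m; the calibration is good to about 2 mm. A picture is of the moment at which its call begins. There is no depth.
A pose or a line that the arm cannot do raises robot.PlanningError and nothing moves.
- ticket.job_done(): hands the job in; it is judged then, once.
Trained networks look in a picture, given as the dict that the camera call returned (one of the last four; its "shot" number tells which), for a name from the list of things; names that differ only in an ending like _2 or _b are one class to them, and where a whole thing is asked for, a point or a joint stands for the part that bears it (a point fixed in the world has none). Each returns a list of dicts, best first, with "conf" (0 to 1); they miss things now and then, are a little off and sometimes report something else, mostly with a low value. They report only what shows in the picture. A call takes as long as a camera call. They do not tell look-alikes from the thing itself.
- optics.recognise(query, picture): "position" ([column, row] in pixels, amid what is visible of it).
Readings, each from a call of its own:
- current_time(): time.
- current_joints(): joint angles.
- current_dq(): joint speeds.
- current_tau(): joint torques, N m.
- current_ee_pos(): TCP position.
- current_eef_rot(): TCP orientation.
- current_contact_force(): force on the tool from outside, world axes, zero at the start.
- current_torque(): the same for the moment, N m.
- current_opening(): finger opening in m.
- current_grasp_force(): force on a finger pad.
Only numpy, scipy, OpenCV 4.12 (cv2) and the standard library are available. Lean on these libraries where they do the work, as an engineer would, in place of code of your own. Each camera call takes 0.05 s, during which the arm holds its last target. There are 200 camera calls.

## Working session

There is one attempt and no reset: what is moved stays moved. The work goes in short steps, each a Python script; the robot and the scene stay as the last script left them, time stands still between calls to the robot, and variables do not carry over. Pictures are saved under pics/ and viewed, at most 14 in all, crops included, and the job is handed in when it is done.

```bash
ls; mkdir -p pics; cat > h.py <<'E'
import numpy as np, cv2
from rig import *
def shot(n,save=None):
    p=optics.get_image(n)
    if save: cv2.imwrite('pics/'+save,p['image'][:,:,::-1])
    return p
def ray(p,uv):
    K=np.array(p['camera_matrix']);R=np.array(p['R']);t=np.array(p['t'])
    d=np.array([(uv[0]-K[0,2])/K[0,0],(uv[1]-K[1,2])/K[1,1]]);u=d.copy()
    for _ in range(30): u=d/(1+p['k1']*(u@u))
    v=R.T@np.array([u[0],u[1],1]);return -R.T@t,v/np.linalg.norm(v)
def atz(p,uv,z):
    c,v=ray(p,uv);return c+v*(z-c[2])/v[2]
def tri(p1,a,p2,b):
    c1,v1=ray(p1,a);c2,v2=ray(p2,b)
    s=np.linalg.lstsq(np.c_[v1,-v2],c2-c1,rcond=None)[0]
    A=c1+s[0]*v1;B=c2+s[1]*v2;return (A+B)/2,np.linalg.norm(A-B)
def proj(p,X):
    K=np.array(p['camera_matrix']);x=np.array(p['R'])@np.array(X)+np.array(p['t']);u=x[:2]/x[2]
    u=u*(1+p['k1']*(u@u));return np.array([K[0,0]*u[0]+K[0,2],K[1,1]*u[1]+K[1,2]])
E
python3 - <<'E'
from h import *
np.set_printoptions(precision=3,suppress=True)
a=shot('scene','s1.png');b=shot('top','t1.png')
import pickle
pickle.dump((a,b),open('p1.pkl','wb'))
for p in(a,b): print(-np.array(p['R']).T@p['t'],p['k1'],p['camera_matrix'][0][0])
for n in 'slide_box tin cassette objective balance cold_plate mat rest bottle dish'.split():
    for nm,p in(('s',a),('t',b)):
        print(n,nm,[(round(r['conf'],2),[int(x) for x in r['position']]) for r in optics.recognise(n,p)])
print(current_time())
E
```

```text
pics
[1.076 0.705 0.658] -0.0912534101420772 394.43286797236215
[0.476 0.113 1.233] 0.024817044066594317 398.7095748446015
slide_box s [(0.61, [359, 242])]
slide_box t [(0.69, [222, 243])]
tin s [(0.54, [364, 239])]
tin t [(0.57, [212, 235]), (0.17, [274, 185])]
cassette s [(0.72, [194, 188])]
cassette t [(0.51, [218, 236])]
objective s [(0.45, [365, 219])]
objective t []
balance s [(0.86, [226, 138])]
balance t [(0.93, [427, 257])]
cold_plate s [(0.56, [277, 186])]
cold_plate t [(0.64, [319, 244])]
mat s [(0.78, [260, 244]), (0.76, [278, 286]), (0.67, [442, 319])]
mat t [(0.93, [271, 183]), (0.91, [226, 164]), (0.84, [133, 225])]
rest s [(0.59, [193, 189])]
rest t [(0.68, [371, 182]), (0.24, [316, 244])]
bottle s [(0.84, [211, 210]), (0.42, [365, 217])]
bottle t [(0.64, [319, 168])]
dish s [(0.72, [325, 214])]
dish t [(0.79, [257, 248])]
1.1
```

```bash
python3 - <<'E'
import cv2
s=cv2.imread('pics/s1.png');t=cv2.imread('pics/t1.png')
cv2.imwrite('pics/s1c.png',cv2.resize(s[100:360,120:480],None,fx=2.2,fy=2.2,interpolation=3))
cv2.imwrite('pics/t1c.png',cv2.resize(t[120:320,90:490],None,fx=2,fy=2,interpolation=3))
E
```

```text
(no output)
```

View pics/s1c.png

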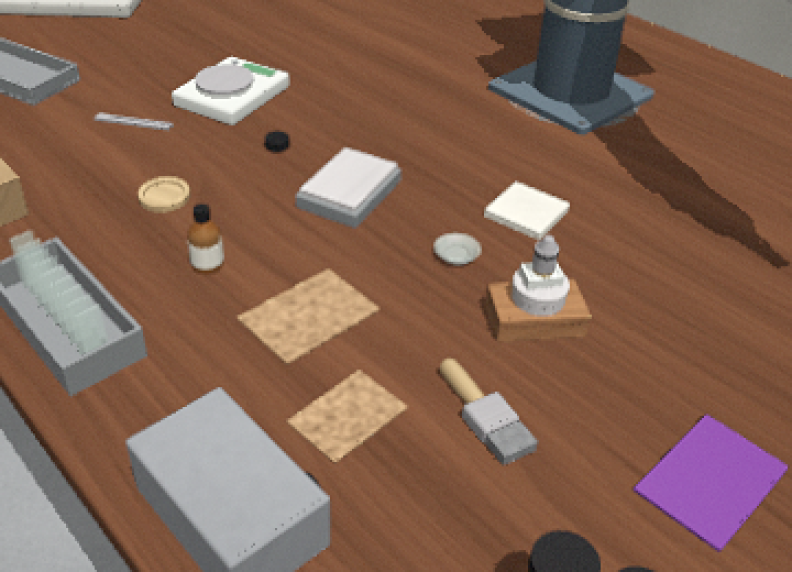

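View pics/t1c.png

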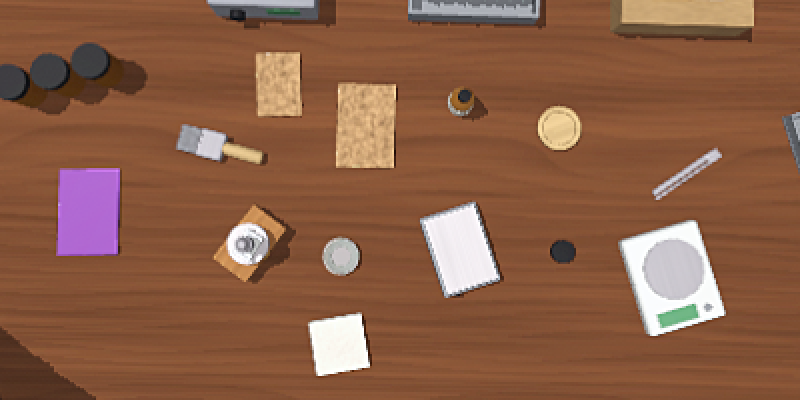

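The pile is at top-camera pixel (215,242). The true mat is the larger cork one at (273,183), the rest is at (370,184), the cold plate at (320,245) and the balance at (427,257). Next I rectify both views at the stated heights; if the two agree, that confirms the heights.

```bash
cat >> h.py <<'E'
def rect(p,c,half,z,s=0.0005):
    n=int(2*half/s);g=(np.arange(n)-n/2)*s
    Y,X=np.meshgrid(c[1]-g,c[0]-g)   # rows: x decreasing, cols: y decreasing
    P=np.stack([X,Y,np.full_like(X,z)],-1).reshape(-1,3)
    K=np.array(p['camera_matrix']);q=P@np.array(p['R']).T+np.array(p['t']);u=q[:,:2]/q[:,2:]
    u=u*(1+p['k1']*(u**2).sum(1,keepdims=True));uv=(u*[K[0,0],K[1,1]]+[K[0,2],K[1,2]]).astype(np.float32).reshape(n,n,2)
    return cv2.remap(p['image'],uv[...,0],uv[...,1],cv2.INTER_CUBIC)
def px2w(c,half,uv,s=0.0005):
    n=int(2*half/s);return np.array([c[0]-(uv[1]-n/2)*s,c[1]-(uv[0]-n/2)*s])
E
python3 - <<'E'
from h import *
import pickle
np.set_printoptions(precision=4,suppress=True)
a,b=pickle.load(open('p1.pkl','rb'))
J={'pile':((215,242),.08,.070),'mat':((273,183),.09,.005),'rest':((370,184),.06,.011),'cold':((320,245),.09,.030),'bal':((427,255),.1,.040)}
out=[]
for k,(uv,h,z) in J.items():
    c=atz(b,uv,z);print(k,c)
    r=[cv2.resize(rect(p,c,h,z),(260,260)) for p in(b,a)]
    out.append(np.vstack(r))
cv2.imwrite('pics/r1.png',cv2.resize(np.hstack(out)[:,:,::-1],(800,320)))
# triangulation of small features (recognitions)
for k,s,t in(('rest',(194,188),(371,182)),('mat',(260,244),(271,183)),('cold',(277,186),(319,244))): print(k,tri(a,s,b,t))
E
```

```text
pile [0.4562 0.3001 0.07  ]
mat [0.642  0.1393 0.005 ]
rest [ 0.6473 -0.161   0.011 ]
cold [ 0.4553 -0.0082  0.03  ]
bal [ 0.4351 -0.327   0.04  ]
rest (array([ 0.6521, -0.1636,  0.0047]), np.float64(0.006023557457321864))
mat (array([ 0.6448,  0.1439, -0.0017]), np.float64(0.005349273089451486))
cold (array([ 0.4599, -0.0093,  0.0071]), np.float64(0.005559822131638022))
```

View pics/r1.png

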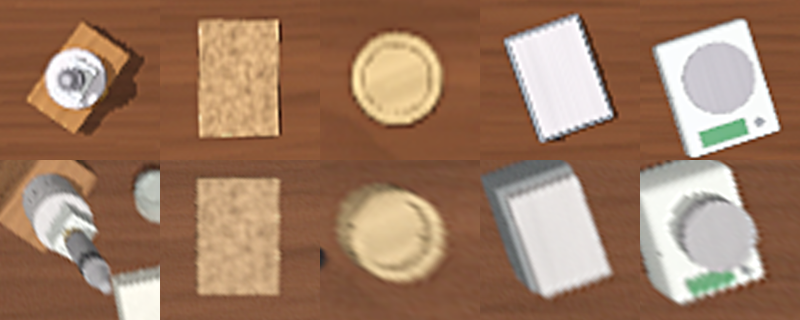

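Both views agree at these heights. Next come numeric fits for the stations and a closer look at the pile.

```bash
cat > fit.py <<'E'
from h import *
import pickle
np.set_printoptions(precision=4,suppress=True)
a,b=pickle.load(open('p1.pkl','rb'))
def seg(p,c,h,z,f,kind):
    im=cv2.cvtColor(rect(p,c,h,z),cv2.COLOR_RGB2HSV).astype(int);m=f(im).astype(np.uint8)
    m=cv2.morphologyEx(m,cv2.MORPH_OPEN,np.ones((9,9)))
    m=cv2.morphologyEx(m,cv2.MORPH_CLOSE,np.ones((9,9)))
    n,l,st,ce=cv2.connectedComponentsWithStats(m);o=l[m.shape[0]//2,m.shape[1]//2]
    o=o if o else 1+st[1:,4].argmax()
    ct=max(cv2.findContours((l==o).astype(np.uint8),0,1)[0],key=cv2.contourArea)
    if kind=='r':
        (u,v),(w,hh),ang=cv2.minAreaRect(ct);box=cv2.boxPoints(((u,v),(w,hh),ang))
        W=np.array([px2w(c,h,q) for q in box]);e=[W[1]-W[0],W[2]-W[1]];L=max(e,key=np.linalg.norm)
        return px2w(c,h,(u,v)),np.degrees(np.arctan2(L[1],L[0]))%180,np.array(sorted((w,hh)))*.5
    (u,v),ax,ang=cv2.fitEllipse(cv2.convexHull(ct));return px2w(c,h,(u,v)),np.array(ax)*.5
if __name__=='__main__':
  J={'mat':((.642,.139),.09,.005,lambda m:(m[...,2]>150),'r'),
   'rest':((.647,-.161),.06,.011,lambda m:(m[...,2]>165),'c'),
   'cold':((.4553,-.0082),.09,.030,lambda m:(m[...,2]>185)&(m[...,1]<60),'r'),
   'bal':((.452,-.327),.06,.040,lambda m:(m[...,2]<200)&(m[...,1]<60),'c')}
  for k,(c,h,z,f,kd) in J.items():
    for nm,p in(('s',a),('t',b)): print(k,nm,*seg(p,c,h,z,f,kd))
  for nm,p in(('t',b),('s',a)):
    uv=proj(p,(.4562,.3001,.06)).astype(int);k=24 if nm=='t' else 32
    print(nm,uv);cr=p['image'][uv[1]-k:uv[1]+k,uv[0]-k:uv[0]+k]
    cv2.imwrite(f'pics/pile_{nm}.png',cv2.resize(cr,(576,576),interpolation=cv2.INTER_CUBIC)[:,:,::-1])
E
python3 fit.py
python3 -c "
import cv2,numpy as np
cv2.imwrite('pics/pile.png',np.hstack([cv2.resize(cv2.imread('pics/pile_%s.png'%n),(400,400)) for n in 'ts']))"
```

```text
mat s [0.6458 0.1408] 0.0 [ 94.5 132.5]
mat t [0.6442 0.1408] 0.0 [ 92.5 133.5]
rest s [ 0.6508 -0.1581] [67.2112 75.0294]
rest t [ 0.6488 -0.1586] [68.0361 69.0009]
cold s [ 0.4596 -0.0076] 19.94902 [ 82.4377 118.6902]
cold t [ 0.4575 -0.0067] 19.728882 [ 85.8888 120.678 ]
bal s [ 0.4417 -0.319 ] [ 86.9697 122.581 ]
bal t [ 0.395  -0.2692] [ 5.2151 20.4673]
t [215 241]
s [364 224]
```

View pics/pile.png

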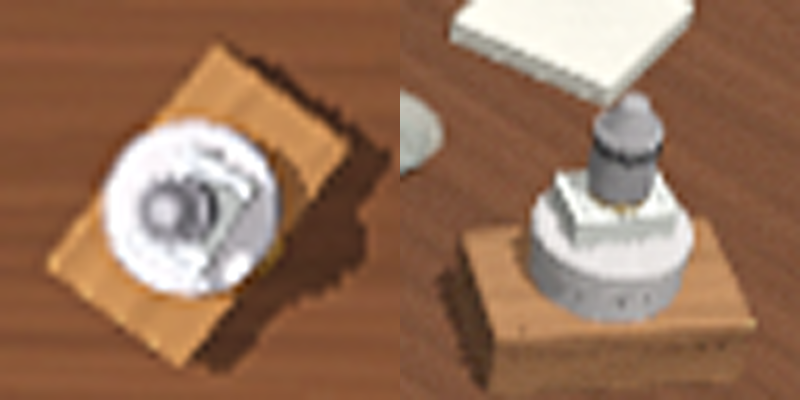

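The crop shows the objective tip at about (165,207) in the top half, the tin lid centred at (192,207), and the box corners clearly. The cassette will show properly once the objective is off. Next I compute these and fix the pan and mat angle.

```bash
python3 - <<'E'
from fit import *
T=lambda x,y:np.array([191+(x+.5)*.12-.5,217+(y+.5)*.12-.5])
S=lambda x,y:np.array([332+(x-400+.5)*.16-.5,192+(y+.5)*.16-.5])
print('tip tri',tri(b,T(165,207),a,S(633,97)))
print('tip z114',atz(b,T(165,207),.114),atz(a,S(633,100),.112))
print('barrel base z.070 s',atz(a,S(622,205),.071))
print('barrel upper ctr: t ring',atz(b,T(172,207),.098))
print('tin t',atz(b,T(192,207),.056))
print('tin s lid l/r',(atz(a,S(529,225),.056)+atz(a,S(692,225),.056))/2)
C=np.array([atz(b,T(*q),.032)[:2] for q in((220,42),(350,148),(185,365),(45,262))]);print('box t',C.mean(0),[np.linalg.norm(C[i]-C[i-1]) for i in range(4)],np.degrees(np.arctan2(*(C[0]-C[3])[::-1])),np.degrees(np.arctan2(*(C[1]-C[2])[::-1])))
D=np.array([atz(a,S(*q),.032)[:2] for q in((463,232),(495,336),(755,324),(712,220))]);print('box s',D.mean(0),[np.linalg.norm(D[i]-D[i-1]) for i in range(4)])
print('box corners tri', [tri(b,T(*q),a,S(*r)) for q,r in(((350,148),(463,232)),((185,365),(755,324)))])
C=np.array([atz(a,S(*q),.070)[:2] for q in((557,173),(573,231),(677,216),(661,172))]);print('cass s',C.mean(0),[np.linalg.norm(C[i]-C[i-1]) for i in range(4)],C)
for nm,p in(('s',a),('t',b)):
  for th in (185,195,205):
    try: print('pan',nm,th,*seg(p,(.440,-.325),.06,.040,lambda m:(m[...,2]<th)&(m[...,1]<70),'c'))
    except Exception as e: print(e)
  im=cv2.cvtColor(rect(p,(.645,.141),.08,.005),cv2.COLOR_RGB2HSV);m=(im[...,2]>150).astype(np.uint8)
  m=cv2.morphologyEx(m,2,np.ones((9,9)));M=cv2.moments(m,True);print('mat',px2w((.645,.141),.08,(M['m10']/M['m00'],M['m01']/M['m00'])),np.degrees(.5*np.arctan2(2*M['mu11'],M['mu20']-M['mu02'])))
im=cv2.cvtColor(rect(b,(.440,-.325),.06,.040),cv2.COLOR_RGB2HSV);print(im[120,::12,2],im[::12,120,2])
im=cv2.cvtColor(rect(a,(.440,-.325),.06,.040),cv2.COLOR_RGB2HSV);print(im[120,::12,2],im[::12,120,2])
print(current_eef_rot(),current_opening())
E
```

```text
tip tri (array([0.4584, 0.3055, 0.1155]), np.float64(0.0004125331987367525))
tip z114 [0.4582 0.3059 0.114 ] [0.4559 0.3039 0.112 ]
barrel base z.070 s [0.4628 0.3121 0.071 ]
barrel upper ctr: t ring [0.4581 0.3063 0.098 ]
tin t [0.4576 0.3065 0.056 ]
tin s lid l/r [0.4596 0.3068 0.056 ]
box t [0.4584 0.3075] [np.float64(0.09955961915434394), np.float64(0.060520060887548126), np.float64(0.09641103749521894), np.float64(0.062263029605578696)] -36.22063183178589 -35.1964398012447
box s [0.46   0.3096] [np.float64(0.1000648372958287), np.float64(0.059210444762617186), np.float64(0.09948749330256687), np.float64(0.06017426168022208)]
box corners tri [(array([0.4802, 0.2548, 0.0296]), np.float64(0.000938673805435626)), (array([ 0.3917,  0.3274, -0.0207]), np.float64(0.020270598153509733))]
cass s [0.4599 0.3075] [np.float64(0.039870934870116836), np.float64(0.03351597557509331), np.float64(0.041237798104364586), np.float64(0.02569777162355092)] [[0.466  0.2833]
 [0.4873 0.3092]
 [0.451  0.3288]
 [0.4352 0.3085]]
pan s 185 [ 0.4531 -0.308 ] [81.5301 82.5859]
pan s 195 [ 0.4504 -0.3094] [86.0687 91.0978]
pan s 205 [ 0.4416 -0.3215] [ 90.8566 125.4361]
mat [0.6459 0.141 ] 89.78951831713589
pan t 185 [ 0.383  -0.3762] [8.8844 9.0964]
pan t 195 [ 0.383  -0.3762] [ 9.1851 10.1511]
pan t 205 [ 0.4487 -0.3614] [12.8232 38.0938]
mat [0.6443 0.1415] -88.87635801933918
[255 253 243 190 211 208 208 209 206 207 208 209 207 209 205 205 205 203
 251 247] [231 255 253 228 207 207 207 208 208 208 208 206 206 207 207 206 204 204
 235 254]
[242 171 129 161 203 200 200 202 199 197 197 200 200 200 196 196 199 192
 169 116] [249 249 106 210 204 200 200 201 200 199 197 199 199 198 197 198 198 211
 174 173]
[0.1533 0.9882 0.     0.    ] 0.08542567585572136
```

```bash
cat >> h.py <<'E'
def q(psi): return [np.cos(psi/2),np.sin(psi/2),0,0]   # closing line along world angle psi-90deg
def down(psi,pos,clear=0.0):
    # pick half-turn with the smaller last joint
    best=None
    for k in(-1,0,1,2):
        s=psi+k*np.pi
        j=robot.solve_ik(list(pos),q(s))
        if j is not None and (best is None or abs(j[5])<best[0]): best=(abs(j[5]),s,j)
    return best[1],best[2]
E
python3 - <<'E'
from fit import *
for nm,p in(('s',a),('t',b)):
  for th in (215,225,235):
    try: print('pan',nm,th,*seg(p,(.438,-.324),.06,.040,lambda m:(m[...,2]<th)&(m[...,1]<45),'c'))
    except Exception as e: print(e)
P=[.33,.42]
s,j=down(0,P+[.04]);print(s,j)
robot.reach(P+[.04],q(s))
for o in(.029,.061):
    effector.set_gripper(o)
    h=robot.servo_line(P+[-.008],rate=.03,max_force=3);z=current_ee_pos();print(o,current_opening(),h,z,current_contact_force())
    robot.servo_line(P+[.03],rate=.15)
print(current_time())
E
```

```text
pan s 215 [ 0.4415 -0.3217] [ 92.1484 127.5251]
pan s 225 [ 0.4412 -0.3215] [ 92.6323 129.4927]
pan s 235 [ 0.4404 -0.322 ] [ 93.8528 133.8415]
pan t 215 [ 0.4374 -0.3249] [89.266  91.8828]
pan t 225 [ 0.4375 -0.3251] [90.4782 93.2359]
pan t 235 [ 0.4375 -0.3252] [91.7206 94.5739]
-3.141592653589793 [ 0.7792  0.1176 -0.21    1.2432  0.      0.7792]
0.029 0.029249889897273982 True [ 0.3299  0.4199 -0.0003] [0.5731 0.9628 4.236 ]
0.061 0.061010737775254426 True [ 0.3298  0.4198 -0.0052] [-0.5325 -0.2346  4.7632]
6.1667
```

The tips sit at TCP height when the opening is 29 mm and about 5 mm behind it at 61 mm. Now the objective.

```bash
cat >> h.py <<'E'
def pick(xy,psi,z,pre,shut,zc=.2,out=.2):
    s,_=down(psi,[*xy,zc]);effector.set_gripper(pre) if current_opening()<pre-.003 else None
    robot.reach([*xy,zc],q(s))
    if current_opening()>pre+.003: effector.set_gripper(pre)
    robot.servo_line([*xy,z+.03],rate=.2);robot.servo_line([*xy,z],rate=.06)
    effector.set_gripper(shut);robot.sleep(.15);print('grip',current_opening(),current_grasp_force(),current_ee_pos())
    robot.servo_line([*xy,z+.015],rate=.05);robot.servo_line([*xy,out],rate=.2)
    print('lifted',current_opening(),current_grasp_force());return s
def place(xy,psi,z,rel,zc=.2,out=.2):
    s,_=down(psi,[*xy,zc]);robot.reach([*xy,zc],q(s))
    robot.servo_line([*xy,z+.02],rate=.2);robot.sleep(.15)
    h=robot.servo_line([*xy,z-.004],rate=.02,max_force=2.0);e=current_ee_pos();print('place hit',h,e,current_contact_force())
    effector.set_gripper(rel);robot.sleep(.1)
    robot.servo_line([*xy,e[2]+.03],rate=.08);robot.servo_line([*xy,out],rate=.25);print('t',current_time())
E
python3 - <<'E'
from h import *
import pickle
effector.set_gripper(.045)
pick((.458,.306),0,.077,.045,.0)
place((.6498,-.1584),0,.012,.045)
a=shot('scene','s2.png');b=shot('top','t2.png');pickle.dump((a,b),open('p2.pkl','wb'))
out=[]
for p,c,k in((b,(.458,.306,.06),24),(a,(.458,.306,.06),24),(a,(.65,-.158,.03),24)):
    uv=proj(p,c).astype(int);print(uv);out.append(cv2.resize(p['image'][uv[1]-k:uv[1]+k,uv[0]-k:uv[0]+k],(400,400) if 0 else (266,266),interpolation=cv2.INTER_CUBIC))
    if len(out)<3: cv2.imwrite('pics/x.png',out[-1])
cv2.imwrite('pics/p2.png',cv2.resize(np.hstack(out),None,fx=1,fy=1)[:,:,::-1])
E
```

```text
grip 0.022854629465111204 58.93124520778656 [0.4585543  0.3062337  0.07775093]
lifted 0.022973740093106054 58.8407564163208
place hit True [ 0.64952211 -0.15829566  0.01276888] [-0.2432812   0.09369942  4.23640618]
t 15.925
[213 241]
[365 225]
[193 181]
```

View pics/p2.png

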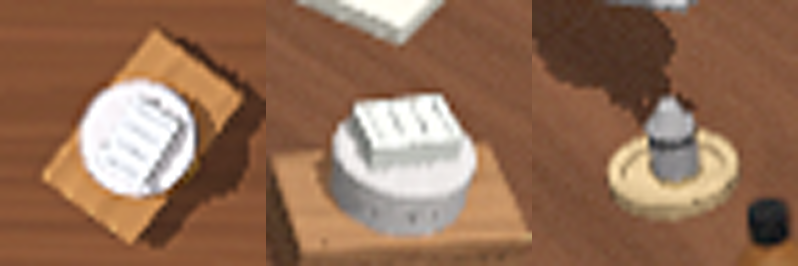

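The objective stands upright inside the rest. Next I rectify both views at the cassette-top height.

```bash
python3 - <<'E'
from fit import *
a,b=pickle.load(open('p2.pkl','rb'))
c=(.459,.306)
o=[]
for p in(b,a):
    im=rect(p,c,.04,.07,.0002).astype(float);im=np.clip((im-120)*255/135,0,255).astype(np.uint8);o.append(im)
cv2.imwrite('pics/c2.png',np.hstack(o)[:,:,::-1])
for th in(215,222,230): 
    print(th,seg(a,c,.04,.07,lambda m:(m[...,2]>th)&(m[...,1]<40),'r'),seg(b,c,.04,.07,lambda m:(m[...,2]>th)&(m[...,1]<40),'r'))
E
```

```text
215 (array([0.4585, 0.3061]), np.float32(150.80252), array([30.4118, 39.5392])) (array([0.46  , 0.3107]), np.float32(154.56378), array([44.6796, 59.1397]))
222 (array([0.4585, 0.306 ]), np.float32(150.9454), array([29.7699, 39.0457])) (array([0.4602, 0.3108]), np.float32(153.15271), array([43.9498, 58.5832]))
230 (array([0.4597, 0.305 ]), np.float32(150.80249), array([28.8585, 35.0204])) (array([0.4602, 0.3111]), np.float32(153.07233), array([43.0859, 57.9102]))
```

View pics/c2.png

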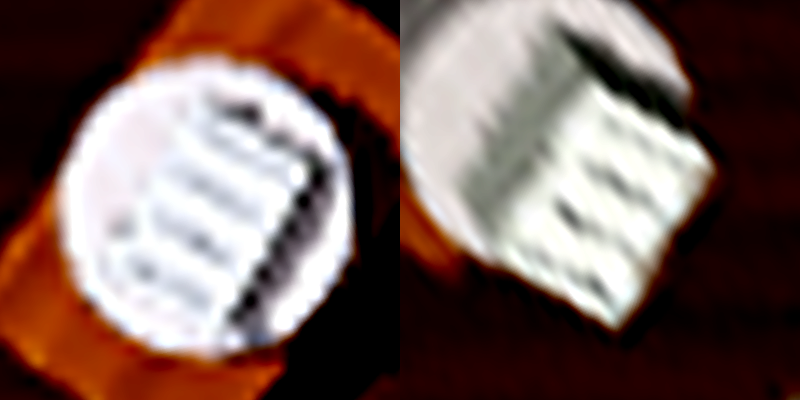

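```bash
python3 - <<'E'
from h import *
import pickle
D=np.radians
pick((.458,.3055),D(150.7),.0578,.042,.0)
place((.4583,-.0072),D(109.8),.0318,.042)
robot.reach([.5,-.15,.3],q(down(D(109.8),[.5,-.15,.3])[0]))
a=shot('scene','s3.png');b=shot('top','t3.png');pickle.dump((a,b),open('p3.pkl','wb'))
o=[cv2.resize(rect(b,(.4583,-.0072),.08,.04),(260,260)),cv2.resize(rect(a,(.4583,-.0072),.08,.04),(260,260)),cv2.resize(rect(b,(.458,.306),.06,.056),(260,260))]
cv2.imwrite('pics/p3.png',np.hstack(o)[:,:,::-1])
from fit import seg
np.set_printoptions(precision=4,suppress=True)
for p in(a,b):print(seg(p,(.458,.306),.036,.056,lambda m:(m[...,2]>150)&(m[...,1]<60),'c'))
E
```

```text
grip 0.026222745472774842 61.53635501861572 [0.45855698 0.30579961 0.05854849]
lifted 0.025847561220378158 61.202545166015625
place hit True [ 0.45811798 -0.00715416  0.03251774] [-0.32407575 -0.06455137  3.99947003]
t 25.6417
(array([0.463 , 0.3117]), array([60.7409, 78.1312]))
(array([0.4574, 0.3071]), array([61.3913, 62.0338]))
```

View pics/p3.png

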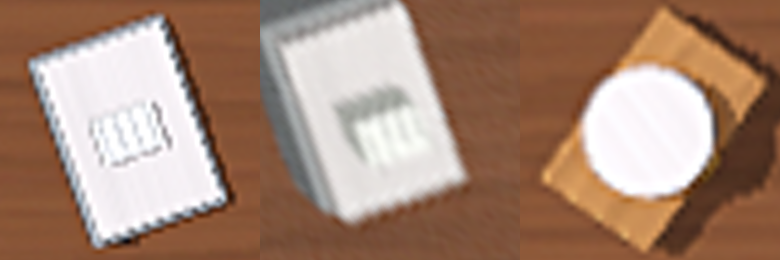

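I used the wrong quarter turn for the plate: the cassette is centred but lies across it. I'll regrasp it at the same spot and turn it 90°.

```bash
python3 - <<'E'
from h import *
import pickle
D=np.radians
pick((.4581,-.0072),D(109.8),.032,.042,.0,zc=.09,out=.09)
place((.4583,-.0072),D(199.8),.0318,.042,zc=.09,out=.12)
robot.reach([.5,-.15,.3],q(down(D(109.8),[.5,-.15,.3])[0]))
a=shot('scene','s4.png');b=shot('top','t4.png');pickle.dump((a,b),open('p4.pkl','wb'))
o=[cv2.resize(rect(p,(.4583,-.0072),.07,z),(260,260)) for p,z in((b,.044),(b,.03),(a,.044))]
cv2.imwrite('pics/p4.png',np.hstack(o)[:,:,::-1])
print(current_time())
E
```

```text
grip 0.02650997257730973 62.60853409767151 [ 0.45872892 -0.00725857  0.03266577]
lifted 0.02590427349838707 62.24789500236511
place hit True [ 0.45807892 -0.00717787  0.03266053] [0.12882349 0.3905834  4.27773384]
t 33.7833
35.075
```

View pics/p4.png

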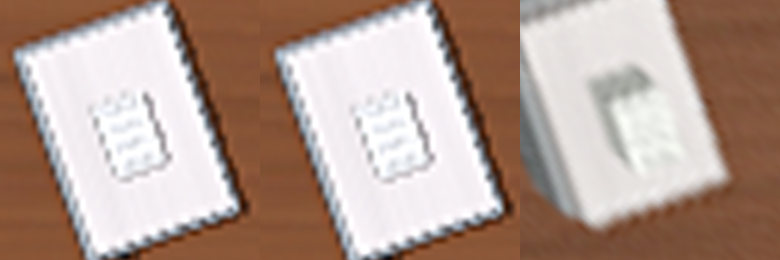

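The cassette is centred and lined up with the plate. Now the tin, then a look at the box.

```bash
python3 - <<'E'
from h import *
import pickle
D=np.radians
pick((.4583,.307),D(144.3),.0295,.080,.0)
place((.4385,-.3245),D(90),.0375,.078)
a=shot('scene','s5.png');b=shot('top','t5.png');pickle.dump((a,b),open('p5.pkl','wb'))
o=[cv2.resize(rect(p,c,.065,z),(260,260)) for p,c,z in((b,(.458,.307),.032),(a,(.458,.307),.032),(a,(.4385,-.3245),.064))]
cv2.imwrite('pics/p5.png',np.hstack(o)[:,:,::-1])
from fit import seg
np.set_printoptions(precision=4,suppress=True)
for p in(a,b):
  for th in(140,150):
    for s in(120,): print(seg(p,(.458,.307),.08,.032,lambda m:(m[...,2]>th)&(m[...,1]>s),'r'))
E
```

```text
grip 0.05771499869037541 64.5171046257019 [0.45911155 0.30742642 0.03055103]
lifted 0.05801634056963955 64.28603053092957
place hit True [ 0.4383116  -0.32436534  0.03856097] [-1.04644486  0.25693238  3.94250036]
t 46.4083
(array([0.4601, 0.3102]), np.float32(145.008), array([ 70.413 , 101.6257]))
(array([0.4603, 0.3098]), np.float32(145.1755), array([ 66.7789, 100.3111]))
(array([0.4348, 0.3138]), np.float32(148.8407), array([ 85.5931, 150.6884]))
(array([0.4577, 0.3086]), np.float32(144.86581), array([ 64.3038, 101.302 ]))
```

View pics/p5.png

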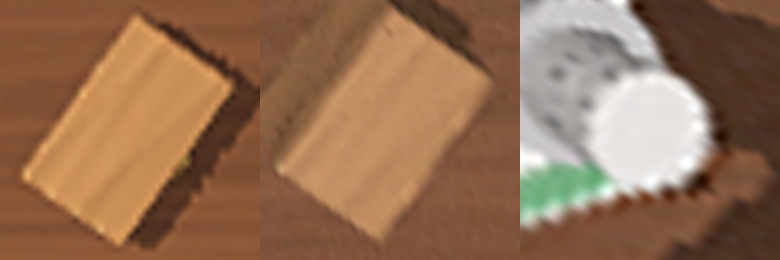

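The tin is on the pan. The box's clasp is in the middle of its right long side, so I grip 22 mm off centre to avoid it.

```bash
python3 - <<'E'
from h import *
import pickle
D=np.radians
c=np.array([.4592,.3083]);m=np.array([.6450,.141])
u=lambda d:np.array([np.cos(D(d)),np.sin(D(d))])
s1,_=down(D(145),[*(c-.022*u(-35)),.2])
s1p=pick(tuple(c-.022*u(-35)),D(145),.0005,.083,.0,out=.15);assert abs(s1p-s1)<1e-6
s2=s1+D(34.5);xy=m-.022*u(-.5)
print(robot.solve_ik([*xy,.15],q(s2)))
h=globals();import h as H
H.down=lambda psi,pos,clear=0:(psi,None)
H.place(tuple(xy),s2,.0055,.078,zc=.15)
robot.reach([.45,.3,.3],q(s2))
a=shot('scene','s6.png');b=shot('top','t6.png');pickle.dump((a,b),open('p6.pkl','wb'))
o=[cv2.resize(rect(p,cc,hh,z),(260,260)) for p,cc,hh,z in((b,m,.08,.037),(b,m,.08,.005),(a,m,.08,.037))]
o2=[cv2.resize(rect(p,cc,hh,z),(260,260)) for p,cc,hh,z in((b,(.4385,-.3245),.07,.064),(b,(.4385,-.3245),.07,.04),(b,(.6498,-.1584),.05,.011))]
cv2.imwrite('pics/p6.png',np.vstack([np.hstack(o),np.hstack(o2)])[:,:,::-1])
print(current_time())
E
```

```text
grip 0.06080368570001176 68.08632731437683 [0.44181136 0.32136188 0.00133195]
lifted 0.060999412969691996 67.57399678230286
[0.11794731 0.34409952 0.27818828 1.50488509 0.         0.12667396]
place hit True [0.62276313 0.14115693 0.00635259] [ 0.28129211 -0.57363764  5.02205061]
t 57.025
58.125
```

View pics/p6.png

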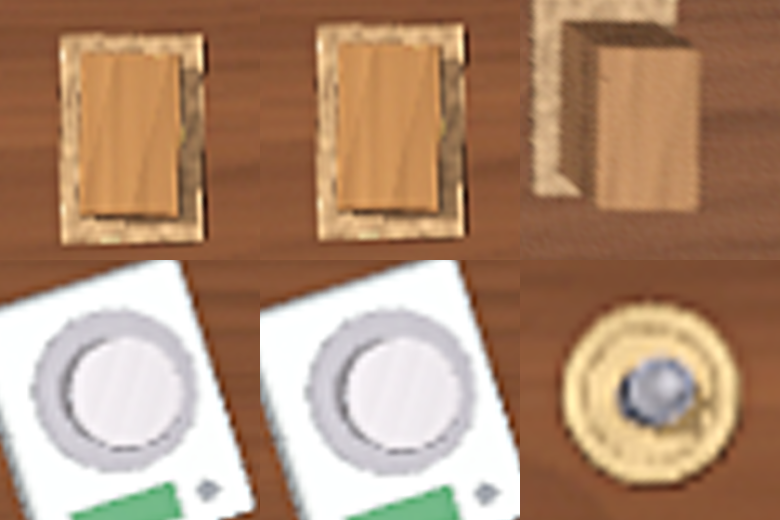

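Everything is in place. The tin looks about 3 mm off the pan centre, so I measure that offset and the objective's numerically.

```bash
python3 - <<'E'
from fit import *
a,b=pickle.load(open('p6.pkl','rb'))
for th in(222,226,230): print(seg(b,(.437,-.323),.037,.064,lambda m:(m[...,2]>th),'c'))
for th in(225,235): print(seg(b,(.4375,-.325),.055,.040,lambda m:(m[...,2]<th)&(m[...,1]<45)|(np.hypot(*(np.indices(m.shape[:2])-110))<80),'c'))
im=cv2.cvtColor(rect(b,(.437,-.323),.05,.064),cv2.COLOR_RGB2HSV);print(im[100,::8,2],im[::8,100,2])
for p in (a,b):
 for th in(165,175):print(seg(p,(.438,-.324),.033,.064,lambda m:(m[...,2]>224),'c'))
E
```

```text
(array([ 0.4376, -0.3227]), array([58.1642, 59.1526]))
(array([ 0.4376, -0.3226]), array([57.472 , 58.3615]))
(array([ 0.4375, -0.3224]), array([57.0045, 57.7245]))
(array([ 0.4374, -0.3251]), array([90.0683, 92.9328]))
(array([ 0.4375, -0.3251]), array([91.4182, 94.0934]))
[187 210 217 201 144 214 249 244 241 240 245 242 240 240 242 240 238 237
 240 241 222 199 225 255 255] [255 235 204 211 209 230 245 241 241 240 239 238 238 239 241 241 242 242
 242 251 161 218 205 211 255]
(array([ 0.4352, -0.3215]), array([55.2952, 65.2051]))
(array([ 0.4352, -0.3215]), array([55.2952, 65.2051]))
(array([ 0.4376, -0.3226]), array([57.8126, 58.6218]))
(array([ 0.4376, -0.3226]), array([57.8126, 58.6218]))
```

```bash
python3 -c "
from rig import *
print(ticket.job_done(),current_time())"
```

```text
the job is handed in; nothing more can be done
the job is handed in; nothing more can be done
```

The job is handed in at about 58 s of the 112 s limit: all four things stand on their own stations, taken from the top down, though the cassette first went down crosswise and had to be turned, the tin sits about 2.5 mm off the pan's centre, and I did not re-measure the bottle and dish afterwards.

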